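# Press the filter disc home with the star wheel

### The job

Slide the grey filter cup by its handle across the counter into the notch under the small press, until it sits against both jaws. Then turn the press's star wheel, pushing one spoke after another, until the ram has pressed the steel disc fully home in the cup; stop as soon as the wheel goes solid and never force it. Let the wheel do the pressing (do not touch the disc or the ram yourself), leave the cup in the notch with the ram down on the disc, and leave the canister, plate, whisk and brush where they are.

Things in the scene. Friction and masses are not known exactly. Their poses are not given: they have to be found in the camera images.
- press: Small bare-aluminium rack press fixed to the counter. Origin on the counter under the ram; z up; the cup goes in along +x. Head: x -25..55, y -48..98, z 142..198 mm, on a column at x 0..50, y 62..98; black cap over the origin, radius 17, to z 250. Star wheel on the -y side. More than 20 N from the robot anywhere on the press, wheel included, damages it.
- seat (a point): Where the cup's axis must end: origin of the press, same axes. Beyond it two jaws on the counter, 22 mm high, faces at 45 degrees, form a V that opens to -x and fits the cup's round wall; touching both jaws puts the cup's axis on this point. Jaws and the 14 mm base plate lie at x > 5 mm: a cup sliding in from -x meets nothing sooner.
- cup: Loose grey plastic filter cup, 60 mm across, 50 high, wall 4, 0.2-0.35 kg. Origin: centre of underside. Flat handle 16 wide, 14 high, along its -x axis to x -156, centre line 36 mm up; grip it from above at x -125 to -140, clear of the wheel. Starts 100-135 mm short of the seat, handle pointing away from the press, up to 25 mm aside and 0.25 rad askew. Slides with 1-3 N.
- disc: Perforated stainless filter disc, 50 mm across, 4 thick, jammed level in the cup's bore; origin at the centre of its underside, which starts 40 to 46 mm above the cup's underside. It slides down stiffly at about 5 N and stays where left. Home is a rigid ledge hidden beneath it; cups differ: the disc's underside is then 24 to 36 mm above the cup's. The robot must not touch it.
- ram: Ram: steel bar with a round black foot 38 mm across that comes down on the disc; origin at the centre of the foot's underside, 85 mm above the counter at wheel angle 0. It goes down 20 mm per radian of the wheel, so the disc comes home somewhere between 2.25 and 2.85 rad: to be felt. Over 7 N of the ram on the disc means it is home; the wheel's own friction then keeps up to 12 N on when let go. The robot must not touch the ram.
- hub (a point): Centre of the star wheel on its level axle (parallel to the press's y axis), at (30, -85, 170) mm in the press frame; the point turns with the wheel. Hub radius 19; six steel spokes 10 mm thick, 60 degrees apart, in the upright plane y = -85, with 18 mm black balls 81 mm from the axle (overall radius 90).
- wheel (a joint): Wheel angle q, rad; spokes stand at q + k*60 degrees from straight up, leaning to the press's +x. Pushing upper spokes to +x raises q, lowers the ram. Range 0..3.15, starts 0..0.4, stays where left. With a fingertip 45 mm above the axle moved level from 34 degrees before to 36 past upright (further back, balls jam), free turning takes 2-4 N, sliding the disc 4-7 N, and when home it goes solid; 10 N is enough.
- canister: Green plastic flip-top canister, 74 mm across, 102 mm high; origin under its centre. Bystander.
- plate: White porcelain plate, 150 mm across, 18 mm high; origin under its centre. Bystander.
- whisk: Small steel whisk lying down, 197 mm long, 33 mm high; handle towards its own -x. Bystander.
- brush: Blue hard silicone brush lying on its back, 150 mm long, 22 mm high; handle towards its own -x. Bystander.

How it is judged:
By the outcome, as a careful person would: the job done as asked, in the order asked, and still so for the second after the job is handed in, with the robot touching nothing.
It also fails if it takes over 72 s, if anything falls off the work surface, if the arm or the gripper's body presses on something with over 40 N, if the wrist force passes 120 N, or if a joint passes its speed limit or range.

### The arm

A 6-joint arm with a two-finger parallel gripper is mounted at the origin on the work surface. World frame = base frame: x ahead of the robot, y to its left, z up, the work surface at z = 0. Lengths are in m, angles in rad, forces in N, time in s.
With the tool pointing down it reaches from about 0.35 to 0.725 m from the base axis. Payload 6 kg.
Tool frame: the origin (TCP) lies midway between the tips of the shut fingers; the grasp point (between the pads) lies 19 mm behind it (manip.tcp_to_grasp is the distance from the TCP to the grasp point, in m); z points along the fingers, y is the line along which they close (so a half turn about z gives the same grasp; the last joint's range is limited). The gripper opens to 85 mm and grips with 20 to 120 N. Pads are 22 mm wide; open, the fingers measure 114 mm over their backs; the gripper's body (76 mm by 85 mm) begins 54 mm behind the grasp point. The pads swing forward as they close: fully open they stand 13 mm farther back than shut.
Start: joints at [1.631, 0.04, 0.085, 0, -1.615, -0.334], TCP at [0.162, 0.578, 0.201] pointing down, gripper open.
Joint ranges: [-2.56, 2.56], [-1.29, 2.01], [-1.08, 1.49], [-3.29, 1.98], [-2.81, -0.18], [-2.99, 2.99]. Speed limits (rad/s): [2.57, 2.57, 3.01, 3.14, 3.14, 3.14].

### API

Orientations are given as [roll, pitch, yaw] about the fixed x, y, z axes, in that order (R = Rz(yaw) Ry(pitch) Rx(roll)).
In Python, from rig import manip, snapshot, camera_info gives the robot as it stands. The module is installed in compiled form; this text tells all that it offers.
- The arm moves only by the shell command python3 -m inch 'ROWS'. ROWS is JSON, a list of rows, each a list of 3 entries, a list of its own where there are three numbers: the closure, from 0 (fully open) to 1 (shut), then the shift along the tool's x, y, z in cm, then the turn about the tool's z in degrees. In form: [[jaw, [x, y, z], yaw], ...]. A call has 1 to 12 rows; each row is the pose to reach, as a shift and turn from the pose commanded when the call began, along the tool's axes at that moment; what a row does not reach only later rows make up. A row lasts 1/8 s, in which the tool goes at most 62.5 mm and 10.7 degrees, less where a joint would pass 70% of its speed; a pose out of reach is approached as far as the arm can. A call with a gripper value outside its range is refused whole. The fingers move at their own pace and stop on an object; the grip force is fixed at half the most. Time passes only in rows, so rows that repeat a pose let the fingers close. It gives the time, the measured TCP pose, the force, the opening and the grip force at its end, in the units of the state.
- manip.get_obs(): the state, without advancing time (a new reading comes with each control period).
- snapshot(name): name is "side" or "top"; returns the picture (420x560x3 uint8, red, green, blue); there is no depth.
- camera_info(name): a dict with "fx", "fy", "cx", "cy" (pixels), "k1" (the pictures are not rectified: a ray, as slopes to the right and down, at radius r is drawn at 1 + k1 r^2 times it, then the intrinsics apply), "extrinsics" (4x4, takes a point from camera to world coordinates). Camera axes: x right, y up, looking along -z (the intrinsics and any distortion apply to the point x, -y, -z); pixel columns grow to the right and rows downward; lengths in m; the calibration is good to about 2 mm. A picture is of the moment at which its call begins. camera_info takes no time and is no camera call.
- manip.job_done(): hands the job in; it is judged then, once.
The state is a dict: "clock": time; "joints": joint angles; "qd": joint speeds; "effort": joint torques, N m; "tcp_pos": TCP position; "orientation": TCP orientation; "wrist_force": force on the tool from outside, world axes, zero at the start; "moment": the same for the moment, N m; "gripper_width": opening from 0.0 (shut) to 1.0 (fully open); "grip_force": force on a finger pad.
Only numpy, scipy, OpenCV 4.12 (cv2) and the standard library are available. Lean on these libraries where they do the work, as an engineer would, in place of code of your own. Each camera call takes 0.05 s, during which the arm holds its last target. There are 200 camera calls.

## Working session

There is one attempt and no reset: what is moved stays moved. The work goes in short steps, Python scripts to look and compute and a shell command to move; the robot and the scene stay as the last step left them, time stands still between calls to the robot, and variables do not carry over. Pictures are saved under pics/ and viewed, at most 10 in all, crops included, and the job is handed in when it is done.

```bash
mkdir -p pics; python3 - <<'E'
from rig import manip,snapshot,camera_info
import cv2
for n in("top","side"):
    cv2.imwrite(f"pics/{n}0.png",snapshot(n)[:,:,::-1]); c=camera_info(n); print(n,c)
o=manip.get_obs(); print(o)
E
```

```text
top {'fx': 519.1681289603519, 'fy': 519.1681289603519, 'cx': 278.93284418214586, 'cy': 211.5471840093499, 'k1': 0.0006980164288453116, 'extrinsics': array([[ 0.029384  ,  0.98671452, -0.15978434,  0.25001568],
       [-0.99956161,  0.02842562, -0.00828079,  0.01628792],
       [-0.0036288 ,  0.15995761,  0.98711721,  1.57786855],
       [ 0.        ,  0.        ,  0.        ,  1.        ]])}
side {'fx': 406.3069239870498, 'fy': 406.3069239870498, 'cx': 280.4419830153272, 'cy': 209.77010977332594, 'k1': -0.06354572315735667, 'extrinsics': array([[-0.99050707, -0.11035526,  0.08196007,  0.57387048],
       [ 0.13707488, -0.83765028,  0.52872723,  0.56628267],
       [ 0.01030604,  0.53494272,  0.84482547,  0.99710032],
       [ 0.        ,  0.        ,  0.        ,  1.        ]])}
{'clock': 0.1, 'joints': array([ 1.63068602e+00,  4.07448239e-02,  8.39024823e-02, -4.15240968e-04,
       -1.61548479e+00, -3.33686429e-01]), 'qd': array([ 6.62877284e-05, -2.70528972e-04,  1.94201363e-03,  1.25582961e-03,
        8.13700243e-05, -2.42160596e-03]), 'effort': array([-5.07602555e-03, -3.69348049e+01,  3.48281693e+01,  6.95165634e+00,
       -4.61008385e-03, -2.13776687e-06]), 'tcp_pos': array([0.16207835, 0.57733903, 0.2005768 ]), 'orientation': array([ 3.14001041e+00, -1.09410242e-04, -2.73778420e-01]), 'wrist_force': array([-1.16013844,  0.22680792, -0.07042363]), 'moment': array([-0.04260507, -0.04192167,  0.02032207]), 'grip_force': 0.0, 'gripper_width': 1.0004864263666786}
```

View pics/top0.png

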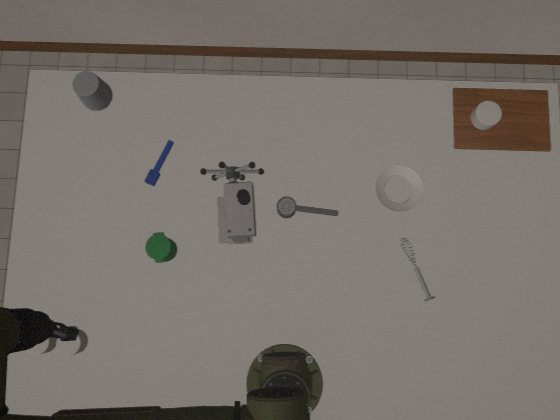

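View pics/side0.png

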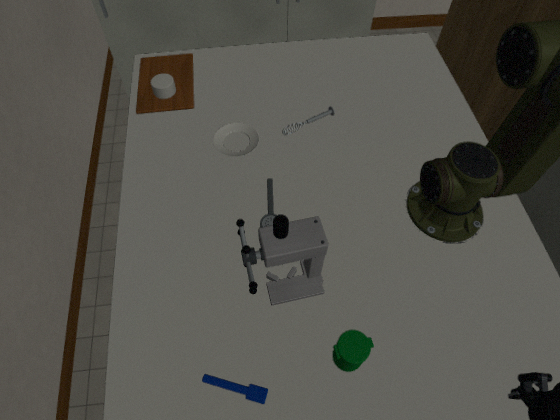

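The top view shows the press at about (238,208), with its wheel at (233,172) on the far side. The cup is at (287,207) with its handle running to (337,213). The side view agrees, with the hub near (249,256), the cap at (281,226) and the handle at (270,185). Next I'll zoom in.

```bash
python3 - <<'E'
import cv2,numpy as np
a=cv2.imread("pics/top0.png")[150:255,190:345]; b=cv2.imread("pics/side0.png")[170:310,225:340]
f=lambda i,s:np.clip(cv2.resize(i,None,fx=s,fy=s,interpolation=cv2.INTER_CUBIC)*1.6,0,255).astype('u1')
cv2.imwrite("pics/tz.png",f(a,5)); cv2.imwrite("pics/sz.png",f(b,4))
E
```

```text
(no output)
```

View pics/tz.png

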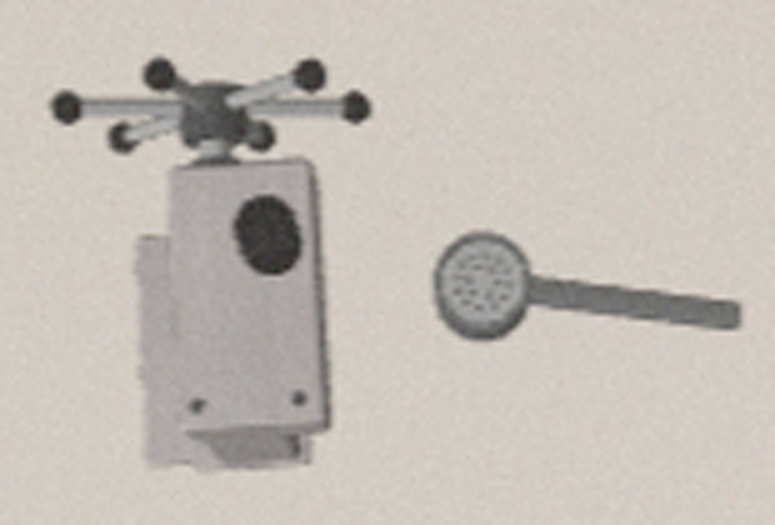

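View pics/sz.png

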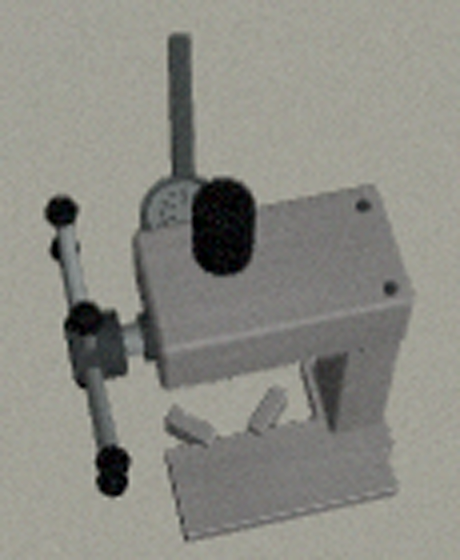

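Crop pixels (top ×5, side ×4):
- **Top view, head-top corners:** (172,167), (308,160), (327,430) and (190,432).
- **Side view, head-top corners:** (138,235), (375,186), (412,295) and (163,350).
- **Balls:** six are visible in the top view.
- **Disc and handle:** the disc is at (482,283), and the handle runs from (535,290) to (741,315).

```bash
cat > h.py <<'E'
import numpy as np,cv2
from rig import manip,snapshot,camera_info
from scipy.optimize import least_squares
def ray(n,u,v):
    c=camera_info(n);E=c["extrinsics"];K=np.array([[c["fx"],0,c["cx"]],[0,c["fy"],c["cy"]],[0,0,1]])
    p=cv2.undistortPoints(np.array([[[u,v]]],float),K,np.array([c["k1"],0,0,0,0.]))[0,0]
    return E[:3,3],E[:3,:3]@np.array([p[0],-p[1],-1])
def onz(n,u,v,z):
    o,d=ray(n,u,v); return o+d*(z-o[2])/d[2]
def proj(n,P):
    c=camera_info(n);E=c["extrinsics"];p=(np.asarray(P)-E[:3,3])@E[:3,:3]
    s=np.stack([p[:,0]/-p[:,2],-p[:,1]/-p[:,2]],1);s=s*(1+c["k1"]*(s**2).sum(1))[:,None]
    return s*[c["fx"],c["fy"]]+[c["cx"],c["cy"]]
def w(p,pose):
    c,s=np.cos(pose[2]),np.sin(pose[2]);R=np.array([[c,-s,0],[s,c,0],[0,0,1]])
    return np.asarray(p)@R.T+[pose[0],pose[1],0]
E
cat > m.py <<'E'
from h import *
T=lambda a:np.array(a)/5+[190,150]; S=lambda a:np.array(a)/4+[225,170]
H=np.array([[55,-48],[-25,-48],[-25,98],[55,98]])/1e3
H=np.c_[H,[.198]*4]
tc=T([(172,167),(308,160),(327,430),(190,432)]); sc=S([(163,350),(138,235),(375,186),(412,295)])
for n,c in(("top",tc),("side",sc)): print(n,[np.round(onz(n,*p,.198)[:2],3).tolist() for p in c])
balls=T([(160,74),(67,107),(123,137),(262,134),(355,107),(311,74)])
def B(q):
    a=q+np.arange(6)*np.pi/3
    return np.c_[.03+.081*np.sin(a),-.085+0*a,.17+.081*np.cos(a)]
f=lambda x:np.r_[(proj("top",w(H,x))-tc).ravel(),(proj("side",w(H,x))-sc).ravel(),(proj("top",w(B(x[3]),x))-balls).ravel()]
r=least_squares(f,[.5,.1,1.57,.3]);print("press",r.x,np.round(r.fun,1))
d=onz("top",*T((482,283)),.047);e=onz("top",*T((741,315)),.043);b=onz("top",*T((535,290)),.043)
e2=onz("side",*S((180,36)),.043)
print("disc",d,"tip",e,"side tip",e2,"base",b,"len",np.linalg.norm((e-d)[:2]),"yaw",np.arctan2(*(d-e)[1::-1]))
print("seat rel", (d-w([[0,0,0]],r.x)[0]))
E
python3 m.py
```

```text
top [[0.547, 0.178], [0.553, 0.105], [0.405, 0.089], [0.402, 0.162]]
side [[0.545, 0.183], [0.55, 0.11], [0.411, 0.096], [0.404, 0.168]]
press [0.50419992 0.12323073 1.66173599 0.26232858] [-1.5 -0.2  0.7 -0.6 -0.2 -1.3 -2.7  0.1 -1.1 -0.3 -2.1 -2.7  0.5 -2.5
  1.2  0.2 -0.3  0.5 -0.2  0.4 -0.2  0.3 -0.4  0.9 -0.2  0.5 -0.4  0.7]
disc [0.51344692 0.00724081 0.047     ] tip [ 0.49916922 -0.14824104  0.043     ] side tip [ 0.49696173 -0.14015187  0.043     ] base [ 0.5107923  -0.02466146  0.043     ] len 0.1561360180467143 yaw 1.479224408750962
seat rel [ 0.009247   -0.11598992  0.047     ]
```

```bash
sed -i 's|/5+\[190,150\]|/5+[189.6,149.6]|; s|/4+\[225,170\]|/4+[224.6,169.6]|' m.py; cat >> m.py <<'E'
print("pred side balls",np.round((proj("side",w(B(r.x[3]),r.x))-[224.6,169.6])*4).tolist())
sb=S([(85,318),(113,462),(112,483),(65,248),(62,212)]);k=[0,1,2,4,5]
f2=lambda x:np.r_[f(x),(proj("side",w(B(x[3])[k],x))-sb).ravel()]
r=least_squares(f2,r.x,loss="soft_l1");print("press2",r.x,np.round(r.fun[-22:],1))
print("hub",w([[.03,-.085,.17]],r.x))
print("cup in press",(d[:2]-r.x[:2])@np.array([[np.cos(r.x[2]),-np.sin(r.x[2])],[np.sin(r.x[2]),np.cos(r.x[2])]]))
u=(d-e)[:2]/np.linalg.norm((d-e)[:2]); g=d[:2]-u*.133; print("grip pt",g)
E
python3 m.py
```

```text
top [[0.548, 0.179], [0.554, 0.106], [0.406, 0.09], [0.403, 0.163]]
side [[0.545, 0.182], [0.551, 0.109], [0.412, 0.095], [0.405, 0.167]]
press [0.50524956 0.12359255 1.66537763 0.26117855] [-1.3 -0.1  0.9 -0.6  0.2 -1.3 -2.3  0.2 -1.1  0.4 -2.2 -2.   0.4 -2.
  1.2  0.7 -0.1  0.6 -0.   0.5  0.   0.4 -0.2  0.9 -0.1  0.5 -0.2  0.7]
disc [0.51462635 0.00846995 0.047     ] tip [ 0.50034702 -0.14703146  0.043     ] side tip [ 0.49794115 -0.14174649  0.043     ] base [ 0.51197378 -0.02343381  0.043     ] len 0.1561556523818072 yaw 1.479225460575175
seat rel [ 0.00937679 -0.1151226   0.047     ]
pred side balls [[84.0, 317.0], [112.0, 461.0], [111.0, 479.0], [88.0, 373.0], [64.0, 247.0], [60.0, 210.0]]
press2 [0.50529676 0.12382055 1.66758766 0.26128444] [-0.3  0.6 -0.2  0.6 -0.1  0.5 -0.4  0.9 -0.2  0.4 -0.4  0.6 -0.1 -0.2
 -0.2 -0.1 -0.1 -0.9 -0.3 -0.1 -0.4 -0.4]
hub [[0.5869997  0.16189455 0.17      ]]
cup in press [-0.1157123   0.00186159]
grip pt [ 0.50246444 -0.12397282]
```

```bash
cat >> h.py <<'E'
from scipy.spatial.transform import Rotation as Ro
def go(t,yaw):
    o=manip.get_obs();R=Ro.from_euler("xyz",o["orientation"]).as_matrix()
    print("shift cm",np.round(100*R.T@(np.array(t)-o["tcp_pos"]),2),"turn",round(-np.degrees((yaw-o["orientation"][2]+np.pi)%(2*np.pi)-np.pi),1))
E
python3 -c "
from h import *
go([.162,.578,.32],-.274);go([.5025,-.124,.32],-1.662);go([.5025,-.124,.08],-1.662);go([.5025,-.124,.017],-1.662)"
```

```text
shift cm [ -0.02  -0.04 -11.94] turn 0.0
shift cm [ 51.74  58.34 -11.84] turn 79.5
shift cm [51.74 58.3  12.16] turn 79.5
shift cm [51.73 58.29 18.46] turn 79.5
```

```bash
python3 -m inch '[[0,[0,0,-6],0],[0,[0,0,-11.9],0],[0,[4,4.5,-11.9],10],[0,[8,9,-11.9],20],[0,[12,13.5,-11.9],30],[0,[16,18,-11.9],40],[0,[20,22.5,-11.9],50],[0,[24,27,-11.9],60],[0,[28,31.5,-11.9],70],[0,[32,36,-11.9],79.5],[0,[36,40.5,-11.9],79.5],[0,[40,45,-11.9],79.5]]' && python3 -c "
from h import *
go([.5025,-.124,.12],-1.662)"
```

```text
clock: 1.6
tcp_pos: [0.4259, 0.0344, 0.3204]
orientation: [-3.141, 0.0, -1.661]
wrist_force: [1.8, 1.7, 0.1]
gripper_width: 1.002
grip_force: 0.0
shift cm [15.09 -9.05 20.04] turn 0.1
```

```bash
python3 -m inch '[[0,[5,-3,0],0],[0,[10,-6,0],0],[0,[15.1,-9,3],0],[0,[15.1,-9,9],0],[0,[15.1,-9,15],0],[0,[15.1,-9,20],0],[0,[15.1,-9,20],0],[0,[15.1,-9,20],0]]'; python3 - <<'E'
from h import *
a=snapshot("top")[180:260,250:370,::-1]; b=snapshot("side")[130:250,200:320,::-1]
i=np.hstack([cv2.resize(a,(480,320),interpolation=2),cv2.resize(b,(320,320),interpolation=2)])
cv2.imwrite("pics/g.png",np.clip(i*1.6,0,255).astype('u1')); go([.5025,-.124,.017],-1.662)
E
```

```text
clock: 2.6
tcp_pos: [0.5027, -0.1226, 0.1233]
orientation: [-3.138, -0.001, -1.661]
wrist_force: [-0.6, 0.3, 0.9]
gripper_width: 1.003
grip_force: 0.0
shift cm [ 0.17  0.1  10.68] turn 0.1
```

View pics/g.png

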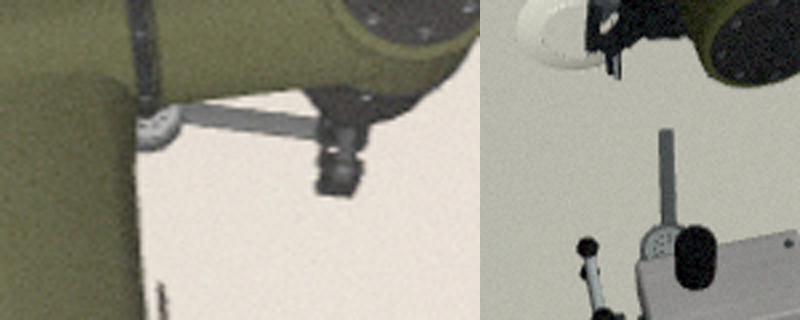

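The side view shows the gripper above the handle end, and the top view shows it in line with the handle. Descending to grip.

```bash
python3 -m inch '[[0,[0,0.1,5],0],[0,[0,0.1,9],0],[0,[0,0.1,10.6],0],[0,[0,0.1,10.6],0],[1,[0,0.1,10.6],0],[1,[0,0.1,10.6],0],[1,[0,0.1,10.6],0],[1,[0,0.1,10.6],0],[1,[0,0.1,10.6],0],[1,[0,0.1,10.6],0]]'; python3 - <<'E'
from h import *
P=np.array([.5053,.1238]);y=1.6676
a=np.array([np.cos(y),np.sin(y)])
for s in(-.012,0,.004): go([*(P+a*(s-.135)),.0185],-1.474)
E
```

```text
clock: 3.95
tcp_pos: [0.5006, -0.1222, 0.0145]
orientation: [3.142, -0.0, -1.661]
wrist_force: [0.4, 0.5, 0.8]
gripper_width: 0.001
grip_force: 0.0
shift cm [-10.1   -0.98  -0.4 ] turn -10.7
shift cm [-11.28  -0.76  -0.4 ] turn -10.7
shift cm [-11.67  -0.68  -0.4 ] turn -10.7
```

```bash
python3 - <<'E'
from h import *
a=snapshot("top")[180:260,250:370,::-1]; b=snapshot("side")[130:250,200:320,::-1]
i=np.hstack([cv2.resize(a,(480,320),interpolation=2),cv2.resize(b,(320,320),interpolation=2)])
cv2.imwrite("pics/g2.png",np.clip(i*1.6,0,255).astype('u1'));print(proj("side",[[.5006,-.1222,.0145]]))
E
```

```text
[[269.63587645 189.74615942]]
```

View pics/g2.png

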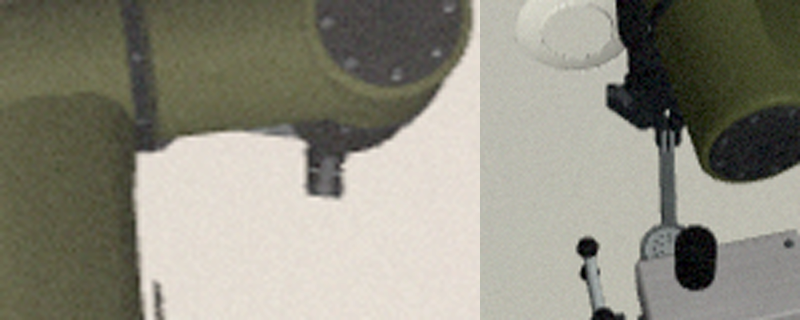

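The side view shows the finger tips at the handle end (about crop 665,130), but it is unclear whether the handle is between them. Zooming in.

```bash
python3 - <<'E'
from h import *
b=snapshot("side")[155:235,235:305,::-1]
i=cv2.resize(b,(525,600),interpolation=2)
cv2.imwrite("pics/g3.png",np.clip(i*2.,0,255).astype('u1'));o=manip.get_obs();print(o["gripper_width"],o["grip_force"],o["wrist_force"])
E
```

```text
0.004826085013099541 0.0 [-0.36381819  0.061243    0.3381257 ]
```

View pics/g3.png

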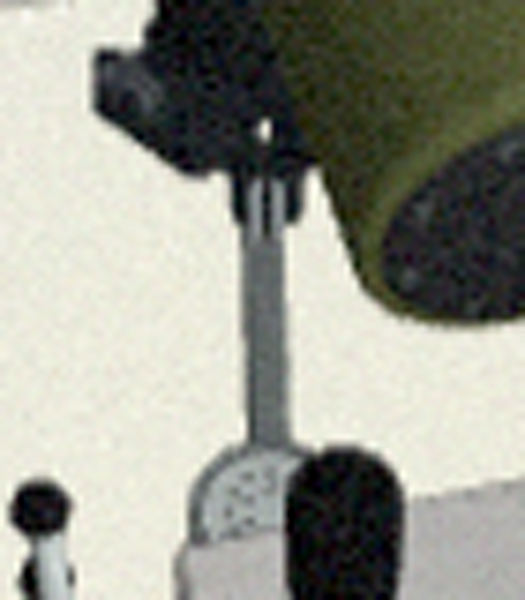

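The fingers look fully shut at the handle end, although the cup hasn't moved. I'll open, go up and check the handle tip numerically.

```bash
python3 -m inch '[[0,[0,0,0],0],[0,[0,0,0],0],[0,[0,0,0],0],[0,[0,0,0],0],[0,[0,0,0],0],[0,[0,0,-5],0],[0,[0,0,-10.6],0],[0,[0,0,-10.6],0],[0,[0,0,-10.6],0]]'; python3 - <<'E'
from h import *
s0=cv2.imread("pics/side0.png")[:,:,::-1]; s=snapshot("side")
for i in(s0,s):
  g=i[:,:,1].astype(int); print([ (v,int(np.mean(g[v,269:271]))) for v in range(172,192)]); print(g[200,255:285].tolist()); print(g[184,255:285].tolist())
E
```

```text
clock: 5.22
tcp_pos: [0.5005, -0.122, 0.1203]
orientation: [-3.142, 0.001, -1.661]
wrist_force: [0.8, 0.1, -1.4]
gripper_width: 0.999
grip_force: 0.0
[(172, 102), (173, 100), (174, 99), (175, 101), (176, 99), (177, 100), (178, 69), (179, 46), (180, 43), (181, 46), (182, 44), (183, 43), (184, 42), (185, 41), (186, 42), (187, 43), (188, 43), (189, 45), (190, 44), (191, 45)]
[100, 103, 102, 99, 97, 101, 100, 101, 101, 102, 101, 99, 75, 40, 46, 38, 45, 49, 82, 99, 100, 100, 101, 100, 99, 101, 101, 100, 101, 101]
[98, 95, 98, 98, 95, 98, 102, 98, 102, 97, 101, 95, 41, 44, 43, 42, 43, 64, 103, 96, 99, 100, 102, 100, 102, 99, 99, 101, 100, 99]
[(172, 115), (173, 116), (174, 113), (175, 113), (176, 115), (177, 114), (178, 82), (179, 55), (180, 50), (181, 53), (182, 51), (183, 50), (184, 50), (185, 51), (186, 52), (187, 52), (188, 50), (189, 48), (190, 52), (191, 50)]
[116, 116, 116, 115, 118, 117, 113, 117, 115, 115, 117, 113, 87, 43, 51, 51, 50, 57, 98, 121, 115, 115, 115, 117, 112, 113, 114, 117, 115, 116]
[114, 116, 116, 117, 115, 113, 116, 115, 114, 114, 118, 110, 50, 52, 51, 49, 50, 73, 115, 115, 113, 115, 112, 115, 114, 115, 118, 119, 118, 118]
```

```bash
python3 - <<'E'
from h import *
b=snapshot("side");o=manip.get_obs();p=o["tcp_pos"]
c=b[120:220,220:340,::-1];i=np.clip(cv2.resize(c,(720,600),interpolation=2)*2.,0,255).astype('u1')
P=[p+[dx,dy,dz] for dz in(.013,) for dx in(-.0425,.0425) for dy in(-.011,.011)]+[p]
for q in proj("side",P): 
  print(q); cv2.circle(i,tuple(int(t) for t in (q-[220,120])*6+2.5),3,(0,0,255),-1)
cv2.imwrite("pics/g4.png",i)
E
```

```text
[284.29305452 160.04085495]
[285.44934388 166.31456054]
[253.34076875 163.18598613]
[254.16722808 169.5325939 ]
[269.41631641 167.72212845]
```

View pics/g4.png

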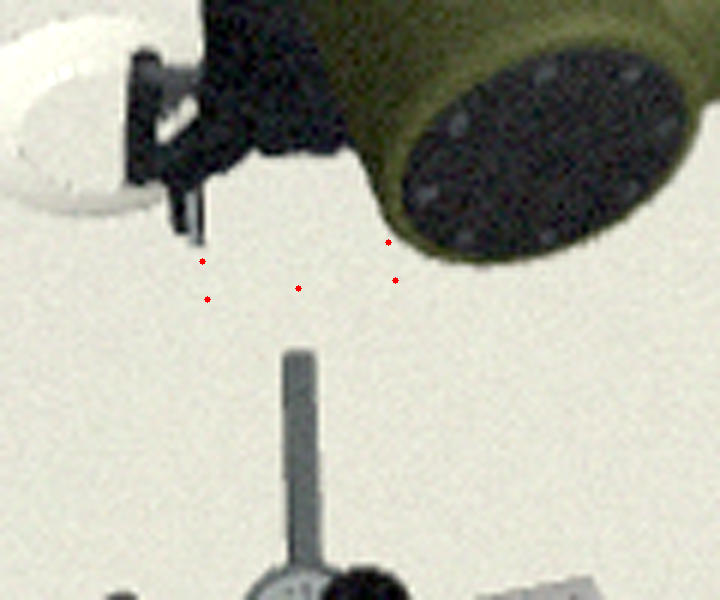

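In the side view the open finger tip is drawn at (252.7,160.4), against about (253.8,166.4) predicted. So the tips are really about 25–30 mm higher than the reported TCP, or offset by about 18 mm in y. I'll feel for the counter in small steps to decide which.

```bash
python3 -m inch '[[0,[0,0,5],0],[0,[0,0,9],0],[0,[0,0,10.6],0],[0,[0,0,11],0],[0,[0,0,11],0]]' | tr '\n' ' '; python3 -m inch '[[0,[0,0,0.3],0],[0,[0,0,0.3],0]]'| tr '\n' ' ';python3 -m inch '[[0,[0,0,0.3],0],[0,[0,0,0.3],0]]'| tr '\n' ' '
```

```text
clock: 5.95 tcp_pos: [0.5014, -0.1223, 0.0118] orientation: [-3.14, -0.0, -1.661] wrist_force: [0.2, -0.1, 0.9] gripper_width: 0.998 grip_force: 0.0 clock: 6.2 tcp_pos: [0.501, -0.1222, 0.0081] orientation: [-3.141, 0.0, -1.661] wrist_force: [-0.3, 0.5, 0.4] gripper_width: 0.998 grip_force: 0.0 clock: 6.45 tcp_pos: [0.5004, -0.1222, 0.0043] orientation: [3.141, -0.0, -1.661] wrist_force: [0.2, -0.3, 0.1] gripper_width: 1.003 grip_force: 0.0
```

```bash
python3 -m inch '[[1,[0,0,0],0],[1,[0,0,0],0],[1,[0,0,0],0],[1,[0,0,0],0],[1,[0,0,0],0],[1,[0,0,0],0]]' | tr '\n' ' '
```

```text
clock: 7.2 tcp_pos: [0.501, -0.1222, 0.0048] orientation: [-3.141, -0.0, -1.661] wrist_force: [0.9, -0.8, 0.2] gripper_width: 0.16 grip_force: 60.2
```

The grip held at reported z 0.0048, but not at 0.0145. So the real tips are about 29–38 mm above the reported z. I'll regrip 13 mm deeper.

```bash
python3 -m inch '[[0,[0,0,0],0],[0,[0,0,0],0],[0,[0,0,0],0],[0,[0,0,0],0],[0,[0,0,0.7],0],[0,[0,0,1.3],0],[1,[0,0,1.3],0],[1,[0,0,1.3],0],[1,[0,0,1.3],0],[1,[0,0,1.3],0],[1,[0,0,1.3],0],[1,[0,0,1.3],0]]' | tr '\n' ' '; python3 - <<'E'
from h import *
s0=cv2.imread("pics/side0.png")[:,:,::-1]; s=snapshot("side")
for i in(s0,s): print(i[200,258:282,1].tolist(), i[208:226,270,1].tolist())
P=np.array([.5053,.1238]);y=1.6676
a=np.array([np.cos(y),np.sin(y)])
z=manip.get_obs()["tcp_pos"][2]
for s in(-.02,-.012,0,.004): go([*(P+a*(s-.135)),z],-1.474)
E
```

```text
clock: 8.7 tcp_pos: [0.501, -0.1222, -0.0082] orientation: [-3.141, -0.0, -1.661] wrist_force: [0.6, 0.3, 0.7] gripper_width: 0.17 grip_force: 62.4 [99, 97, 101, 100, 101, 101, 102, 101, 99, 75, 40, 46, 38, 45, 49, 82, 99, 100, 100, 101, 100, 99, 101, 101] [43, 43, 44, 42, 47, 41, 41, 62, 73, 60, 57, 68, 61, 70, 72, 74, 72, 58]
[117, 120, 119, 116, 119, 116, 118, 120, 117, 115, 52, 50, 56, 52, 56, 78, 117, 120, 116, 120, 118, 117, 118, 117] [50, 52, 54, 54, 50, 53, 49, 65, 82, 85, 87, 82, 85, 86, 85, 86, 88, 78]
shift cm [-9.31 -1.09  0.  ] turn -10.7
shift cm [-10.1   -0.94   0.  ] turn -10.7
shift cm [-11.28  -0.72   0.  ] turn -10.7
shift cm [-11.67  -0.65   0.  ] turn -10.7
```

```bash
python3 -m inch '[[1,[-1.2,-0.1,0],-1.5],[1,[-2.6,-0.25,0],-3],[1,[-4,-0.4,0],-4.5],[1,[-5.4,-0.55,0],-6],[1,[-6.8,-0.7,0],-7.5],[1,[-8.2,-0.8,0],-9],[1,[-9.5,-0.9,0],-10.7],[1,[-10.1,-0.94,0],-10.7],[1,[-10.1,-0.94,0],-10.7]]' | tr '\n' ' '; python3 - <<'E'
from h import *
b=snapshot("side");t=snapshot("top")
c=b[190:290,220:320,::-1];d=t[165:245,210:330,::-1]
i=np.hstack([cv2.resize(c,(400,400),interpolation=2),cv2.resize(d,(400,267),interpolation=2)[:].copy() if 0 else cv2.copyMakeBorder(cv2.resize(d,(400,267),interpolation=2),0,133,0,0,0)])
cv2.imwrite("pics/p1.png",np.clip(i*1.8,0,255).astype('u1'))
E
```

```text
clock: 9.88 tcp_pos: [0.519, -0.0213, -0.0089] orientation: [3.141, 0.001, -1.474] wrist_force: [-0.8, 2.3, 1.5] gripper_width: 0.171 grip_force: 62.5
```

View pics/p1.png

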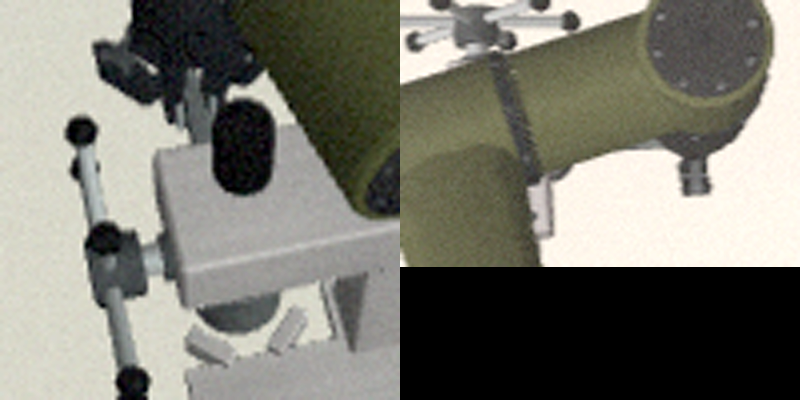

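The cup wall is now visible under the head, centred just before the two jaws. I'll creep in along -x of the tool and feel for contact.

```bash
python3 -m inch '[[1,[-0.3,0,0],0],[1,[-0.6,0,0],0],[1,[-0.8,0,0],0],[1,[-0.8,0,0],0]]' | tr '\n' ' '; python3 -m inch '[[1,[-0.2,0,0],0],[1,[-0.2,0,0],0]]' | tr '\n' ' '
```

```text
clock: 10.48 tcp_pos: [0.5184, -0.0145, -0.0084] orientation: [-3.141, -0.0, -1.475] wrist_force: [0.4, -2.9, 1.8] gripper_width: 0.169 grip_force: 62.6 clock: 10.72 tcp_pos: [0.5182, -0.0124, -0.0085] orientation: [-3.142, -0.0, -1.474] wrist_force: [0.6, -4.0, 1.9] gripper_width: 0.17 grip_force: 62.6
```

```bash
python3 -m inch '[[1,[-0.15,0,0],0],[1,[-0.15,0,0],0]]' | tr '\n' ' '
```

```text
clock: 10.98 tcp_pos: [0.518, -0.0109, -0.0085] orientation: [-3.142, -0.0, -1.475] wrist_force: [0.6, -3.9, 2.1] gripper_width: 0.169 grip_force: 62.6
```

```bash
python3 -m inch '[[1,[-0.15,0,0],0],[1,[-0.15,0,0],0]]' | tr '\n' ' '
```

```text
clock: 11.22 tcp_pos: [0.5179, -0.0094, -0.0085] orientation: [-3.142, 0.0, -1.474] wrist_force: [0.1, -4.3, 2.3] gripper_width: 0.17 grip_force: 62.6
```

```bash
python3 -m inch '[[1,[-0.15,0,0],0],[1,[-0.15,0,0],0]]' | tr '\n' ' '
```

```text
clock: 11.48 tcp_pos: [0.5177, -0.008, -0.0085] orientation: [-3.142, -0.0, -1.474] wrist_force: [0.7, -3.0, 1.7] gripper_width: 0.173 grip_force: 62.7
```

```bash
python3 -m inch '[[1,[-0.12,0,0],0],[1,[-0.12,0,0],0]]' | tr '\n' ' '
```

```text
clock: 11.72 tcp_pos: [0.5177, -0.0078, -0.0083] orientation: [3.142, -0.002, -1.475] wrist_force: [1.8, -7.4, 2.8] gripper_width: 0.173 grip_force: 62.6
```

```bash
python3 -m inch '[[1,[-0.12,0,0],0],[1,[-0.12,0,0],0]]' | tr '\n' ' '
```

```text
clock: 11.98 tcp_pos: [0.5177, -0.0076, -0.0081] orientation: [3.141, -0.003, -1.475] wrist_force: [1.8, -11.5, 2.2] gripper_width: 0.172 grip_force: 62.6
```

Both jaws are felt: 11.5 N axial with almost no sideways force. Releasing, rising, and working out the wheel approach.

```bash
python3 -m inch '[[0,[0,0,0],0],[0,[0,0,0],0],[0,[0,0,0],0],[0,[0,0,0],0],[0,[0,0,0],0],[0,[0,0,-5],0],[0,[0,0,-11],0],[0,[0,0,-17],0],[0,[0,0,-23],0],[1,[0,0,-29],0],[1,[0,0,-29],0]]' | tr '\n' ' '; python3 - <<'E'
from h import *
P=np.array([.5053,.1238]);y=1.6676
a=np.array([np.cos(y),np.sin(y)]);b=np.array([-a[1],a[0]])
L=P-.085*b+.03*a
for s in(-.018,): go([*(L+s*a),.28],-1.474); go([*(L+s*a),.185],-1.474)
t=snapshot("side");s0=cv2.imread("pics/side0.png")[:,:,::-1]
# cup wall check below head
print(proj("side",w([[.02,0,.05],[0,-.03,.05]],[*P,y])))
E
```

```text
clock: 13.35 tcp_pos: [0.5191, -0.0058, 0.2876] orientation: [-3.132, 0.001, -1.475] wrist_force: [0.6, 1.1, -0.4] gripper_width: 0.601 grip_force: 0.0 shift cm [-14.24  -8.36   0.85] turn -0.1
shift cm [-14.23  -8.27  10.35] turn -0.1
[[281.28909724 266.89097012]
 [268.03083591 262.33897672]]
```

```bash
python3 -m inch '[[1,[-4,-2.4,0.8],0],[1,[-8,-4.8,0.8],0],[1,[-12,-7.2,0.8],0],[1,[-14.2,-8.3,0.8],0],[1,[-14.2,-8.3,0.8],0],[1,[-14.2,-8.3,4],0],[1,[-14.2,-8.3,7],0],[1,[-14.2,-8.3,7.5],0],[1,[-14.2,-8.3,7.5],0]]' | tr '\n' ' '; python3 - <<'E'
from h import *
P=np.array([.5053,.1238]);y=1.6676
b=snapshot("side");t=snapshot("top");p=manip.get_obs()["tcp_pos"]
c=b[200:310,220:330,::-1];d=t[150:250,190:300,::-1]
i=np.hstack([cv2.resize(c,(440,440),interpolation=2),cv2.copyMakeBorder(cv2.resize(d,(352,320),interpolation=2),0,120,0,0,0)])
i=np.clip(i*1.8,0,255).astype('u1')
for q,col in zip(proj("side",[p,p+[0,0,.03]]),((0,0,255),(0,255,0))): print(q);cv2.circle(i,tuple(int(k) for k in (q-[220,200])*4+1.5),2,col,-1)
cv2.imwrite("pics/p2.png",i)
E
```

```text
clock: 14.52 tcp_pos: [0.5865, 0.143, 0.2072] orientation: [-3.141, -0.001, -1.475] wrist_force: [-0.1, 0.5, 1.4] gripper_width: -0.002 grip_force: 0.0 [244.33898237 241.39357888]
[243.42031432 234.78049171]
```

View pics/p2.png

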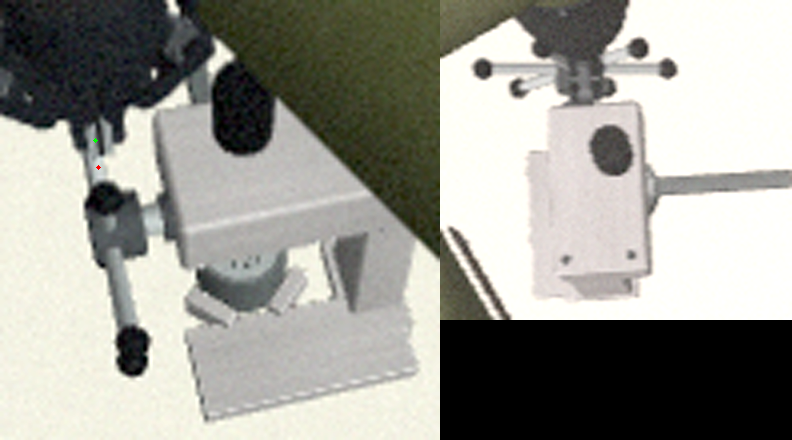

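The picture shows the cup flush with both jaws and the finger tip in the gap between the spokes, in the wheel plane. The real tip is about 28 mm above the reported z (the green mark). Descending 21 mm and starting the first push.

```bash
python3 -m inch '[[1,[0,0,1],0],[1,[0,0,2.1],0],[1,[0,0,2.1],0],[1,[-0.4,0,2.1],0],[1,[-0.8,0,2.1],0],[1,[-0.8,0,2.1],0]]' | tr '\n' ' ';python3 -m inch '[[1,[-0.3,0,0],0],[1,[-0.6,0,0],0],[1,[-0.8,0,0],0],[1,[-0.8,0,0],0]]' | tr '\n' ' ';python3 -m inch '[[1,[-0.3,0,0],0],[1,[-0.6,0,0],0],[1,[-0.9,0,0],0],[1,[-0.9,0,0],0]]' | tr '\n' ' '
```

```text
clock: 15.38 tcp_pos: [0.5857, 0.1521, 0.1857] orientation: [-3.141, 0.0, -1.474] wrist_force: [0.2, -0.1, 0.7] gripper_width: -0.0 grip_force: 0.0 clock: 15.88 tcp_pos: [0.5849, 0.1592, 0.1855] orientation: [3.141, -0.001, -1.475] wrist_force: [0.1, -1.6, 0.7] gripper_width: 0.002 grip_force: 1.0 clock: 16.38 tcp_pos: [0.584, 0.1689, 0.1855] orientation: [3.141, 0.0, -1.474] wrist_force: [-0.6, -2.3, -0.2] gripper_width: 0.002 grip_force: 1.1
```

```bash
python3 -m inch '[[1,[-0.45,0,0],0],[1,[-0.85,0,0],0],[1,[-0.85,0,0],0],[1,[-0.3,0,0],0],[1,[-0.3,0,-5],0],[1,[-0.3,0,-7.5],0],[1,[2.5,0,-7.5],0],[1,[6.5,0,-7.5],0],[1,[6.5,0,-7.5],0],[1,[6.5,0,-4],0],[1,[6.5,0,0],0],[1,[6.5,0,0],0]]' | tr '\n' ' ';python3 -m inch '[[1,[-0.5,0,0],0],[1,[-0.9,0,0],0],[1,[-1.3,0,0],0],[1,[-1.3,0,0],0]]' | tr '\n' ' '
```

```text
clock: 17.88 tcp_pos: [0.5886, 0.1042, 0.1819] orientation: [3.136, -0.001, -1.474] wrist_force: [-0.1, 0.1, 1.1] gripper_width: -0.0 grip_force: 0.0 clock: 18.38 tcp_pos: [0.5895, 0.1173, 0.1864] orientation: [-3.14, 0.001, -1.474] wrist_force: [0.7, -1.8, 2.1] gripper_width: -0.006 grip_force: 0.9
```

```bash
python3 -m inch '[[1,[-0.5,0,0],0],[1,[-1,0,0],0],[1,[-1.5,0,0],0],[1,[-2,0,0],0],[1,[-2.5,0,0],0],[1,[-3,0,0],0]]' | tr '\n' ' ';python3 -m inch '[[1,[-0.5,0,0],0],[1,[-1,0,0],0],[1,[-1.5,0,0],0],[1,[-2,0,0],0],[1,[-2.5,0,0],0],[1,[-3,0,0],0],[1,[-3,0,0],0]]' | tr '\n' ' '
```

```text
clock: 19.12 tcp_pos: [0.5861, 0.1472, 0.1854] orientation: [3.141, 0.0, -1.474] wrist_force: [0.8, -2.3, 2.1] gripper_width: 0.0 grip_force: 0.7 clock: 20.0 tcp_pos: [0.5833, 0.1773, 0.1856] orientation: [-3.141, 0.001, -1.474] wrist_force: [-0.0, -1.2, 0.5] gripper_width: -0.0 grip_force: 0.6
```

```bash
python3 -m inch '[[1,[0.5,0,0],0],[1,[0.55,0,-5],0],[1,[0.55,0,-7.5],0],[1,[3.5,0,-7.5],0],[1,[7.35,0,-7.5],0],[1,[7.35,0,-7.5],0],[1,[7.35,0,-4],0],[1,[7.35,0,0],0],[1,[7.35,0,0],0]]' | tr '\n' ' ';python3 -m inch '[[1,[-0.5,0,0],0],[1,[-0.9,0,0],0],[1,[-1.3,0,0],0],[1,[-1.3,0,0],0]]' | tr '\n' ' ';python3 -m inch '[[1,[-0.3,0,0],0],[1,[-0.6,0,0],0],[1,[-0.9,0,0],0],[1,[-1,0,0],0]]' | tr '\n' ' '
```

```text
clock: 21.12 tcp_pos: [0.5887, 0.1036, 0.182] orientation: [3.136, -0.001, -1.474] wrist_force: [-0.2, 0.7, -0.3] gripper_width: 0.001 grip_force: 0.0 clock: 21.62 tcp_pos: [0.5896, 0.1168, 0.1864] orientation: [-3.14, 0.001, -1.474] wrist_force: [0.1, -2.3, 1.1] gripper_width: 0.0 grip_force: 1.0 clock: 22.12 tcp_pos: [0.5881, 0.1262, 0.1855] orientation: [3.141, -0.001, -1.475] wrist_force: [1.2, -4.1, 3.5] gripper_width: 0.004 grip_force: 2.1
```

```bash
python3 -m inch '[[1,[-0.3,0,0],0],[1,[-0.6,0,0],0],[1,[-0.9,0,0],0],[1,[-1.2,0,0],0]]' | tr '\n' ' ';python3 -m inch '[[1,[-0.3,0,0],0],[1,[-0.6,0,0],0],[1,[-0.9,0,0],0],[1,[-1,0,0],0],[1,[-1.1,0,0],0]]' | tr '\n' ' '
```

```text
clock: 22.62 tcp_pos: [0.587, 0.1385, 0.1855] orientation: [-3.141, 0.0, -1.474] wrist_force: [1.2, -3.7, 3.4] gripper_width: -0.003 grip_force: 1.3 clock: 23.25 tcp_pos: [0.5859, 0.1492, 0.1854] orientation: [3.141, -0.0, -1.475] wrist_force: [1.1, -2.7, 2.8] gripper_width: -0.004 grip_force: 1.1
```

```bash
for i in 1; do :; done; python3 -m inch '[[1,[-0.15,0,0],0],[1,[-0.3,0,0],0]]' | tr '\n' ' '; python3 -m inch '[[1,[-0.15,0,0],0],[1,[-0.3,0,0],0]]' | tr '\n' ' '
```

```text
clock: 23.5 tcp_pos: [0.5856, 0.1522, 0.1854] orientation: [3.141, -0.0, -1.475] wrist_force: [0.6, -3.2, 2.0] gripper_width: -0.002 grip_force: 1.7 clock: 23.75 tcp_pos: [0.5852, 0.1547, 0.1851] orientation: [3.141, -0.001, -1.475] wrist_force: [1.2, -5.5, 2.0] gripper_width: -0.002 grip_force: 2.6
```

```bash
python3 -m inch '[[1,[-0.12,0,0],0],[1,[-0.25,0,0],0]]' | tr '\n' ' '; python3 -m inch '[[1,[-0.12,0,0],0],[1,[-0.25,0,0],0]]' | tr '\n' ' '
```

```text
clock: 24.0 tcp_pos: [0.585, 0.1571, 0.185] orientation: [3.141, -0.001, -1.475] wrist_force: [2.1, -5.0, 0.0] gripper_width: 0.003 grip_force: 2.6 clock: 24.25 tcp_pos: [0.5847, 0.1596, 0.1847] orientation: [3.14, -0.001, -1.475] wrist_force: [1.7, -5.8, -0.0] gripper_width: -0.001 grip_force: 2.5
```

```bash
python3 -m inch '[[1,[-0.1,0,0],0],[1,[-0.2,0,0],0]]' | tr '\n' ' '
```

```text
clock: 24.5 tcp_pos: [0.5844, 0.1615, 0.1844] orientation: [3.14, -0.001, -1.475] wrist_force: [2.9, -5.2, -1.5] gripper_width: 0.001 grip_force: 2.4
```

```bash
python3 -m inch '[[1,[-0.1,0,0],0],[1,[-0.2,0,0],0]]' | tr '\n' ' '
```

```text
clock: 24.75 tcp_pos: [0.5841, 0.1634, 0.1843] orientation: [3.139, -0.002, -1.475] wrist_force: [1.2, -6.3, -1.5] gripper_width: -0.003 grip_force: 2.4
```

```bash
python3 -m inch '[[1,[-0.1,0,0],0],[1,[-0.2,0,0],0]]' | tr '\n' ' '
```

```text
clock: 25.0 tcp_pos: [0.5837, 0.1653, 0.184] orientation: [3.139, -0.002, -1.475] wrist_force: [0.8, -5.0, -0.6] gripper_width: -0.0 grip_force: 2.4
```

```bash
python3 -m inch '[[1,[-0.1,0,0],0],[1,[-0.2,0,0],0]]' | tr '\n' ' '
```

```text
clock: 25.25 tcp_pos: [0.5834, 0.1672, 0.1841] orientation: [3.138, -0.002, -1.475] wrist_force: [0.7, -6.0, -1.8] gripper_width: 0.0 grip_force: 2.4
```

```bash
python3 -m inch '[[1,[-0.1,0,0],0],[1,[-0.2,0,0],0]]' | tr '\n' ' '
```

```text
clock: 25.5 tcp_pos: [0.583, 0.1691, 0.184] orientation: [3.138, -0.002, -1.475] wrist_force: [-0.2, -5.2, -0.8] gripper_width: 0.001 grip_force: 2.4
```

```bash
python3 -m inch '[[1,[-0.1,0,0],0],[1,[-0.2,0,0],0]]' | tr '\n' ' '
```

```text
clock: 25.75 tcp_pos: [0.5828, 0.1712, 0.1841] orientation: [3.138, -0.002, -1.475] wrist_force: [1.0, -6.2, -1.6] gripper_width: -0.002 grip_force: 2.4
```

```bash
python3 -m inch '[[1,[-0.1,0,0],0],[1,[-0.2,0,0],0]]' | tr '\n' ' '
```

```text
clock: 26.0 tcp_pos: [0.5826, 0.1732, 0.1842] orientation: [3.138, -0.002, -1.475] wrist_force: [-0.0, -6.5, 0.1] gripper_width: -0.003 grip_force: 2.3
```

```bash
python3 -m inch '[[1,[-0.1,0,0],0],[1,[-0.2,0,0],0]]' | tr '\n' ' '
```

```text
clock: 26.25 tcp_pos: [0.5825, 0.1752, 0.1843] orientation: [3.138, -0.002, -1.475] wrist_force: [-0.0, -5.4, 0.3] gripper_width: -0.003 grip_force: 2.3
```

```bash
python3 -m inch '[[1,[-0.1,0,0],0],[1,[-0.2,0,0],0]]' | tr '\n' ' '
```

```text
clock: 26.5 tcp_pos: [0.5823, 0.1772, 0.1843] orientation: [3.138, -0.002, -1.475] wrist_force: [-0.1, -5.0, -1.0] gripper_width: -0.004 grip_force: 2.3
```

```bash
python3 -m inch '[[1,[0.5,0,0],0],[1,[0.55,0,-5],0],[1,[0.55,0,-7.5],0],[1,[3.5,-0.3,-7.5],0],[1,[7.35,-0.3,-7.5],0],[1,[7.35,-0.3,-7.5],0],[1,[7.35,-0.3,-4],0],[1,[7.35,-0.3,0],0],[1,[7.35,-0.3,0],0]]' | tr '\n' ' ';python3 -m inch '[[1,[-0.3,0,0],0],[1,[-0.3,0,0],0]]' | tr '\n' ' ';python3 -m inch '[[1,[-0.15,0,0],0],[1,[-0.3,0,0],0]]' | tr '\n' ' '
```

```text
clock: 27.62 tcp_pos: [0.5913, 0.1057, 0.1815] orientation: [3.135, -0.001, -1.474] wrist_force: [-0.1, 0.4, 0.0] gripper_width: -0.002 grip_force: 0.0 clock: 27.88 tcp_pos: [0.5935, 0.1085, 0.1875] orientation: [-3.139, 0.0, -1.474] wrist_force: [-1.1, -0.7, -0.0] gripper_width: -0.003 grip_force: 0.5 clock: 28.12 tcp_pos: [0.5934, 0.1099, 0.188] orientation: [-3.139, -0.002, -1.476] wrist_force: [-0.9, -6.9, 6.6] gripper_width: -0.005 grip_force: 3.2
```

```bash
python3 -m inch '[[1,[-0.1,0,0],0],[1,[-0.2,0,0],0]]' | tr '\n' ' '
```

```text
clock: 28.38 tcp_pos: [0.5934, 0.1118, 0.1883] orientation: [-3.138, -0.002, -1.476] wrist_force: [0.8, -4.4, 4.9] gripper_width: 0.001 grip_force: 2.9
```

```bash
python3 -m inch '[[1,[-0.08,0,0],0],[1,[-0.15,0,0],0]]' | tr '\n' ' '
```

```text
clock: 28.62 tcp_pos: [0.5933, 0.1134, 0.1882] orientation: [-3.138, -0.001, -1.476] wrist_force: [-0.8, -4.9, 4.3] gripper_width: 0.002 grip_force: 2.8
```

```bash
python3 -m inch '[[1,[-0.08,0,0],0],[1,[-0.15,0,0],0]]' | tr '\n' ' '
```

```text
clock: 28.88 tcp_pos: [0.5932, 0.1145, 0.1883] orientation: [-3.138, -0.002, -1.476] wrist_force: [0.9, -9.5, 5.0] gripper_width: -0.002 grip_force: 4.1
```

```bash
python3 -m inch '[[1,[-0.08,0,0],0],[1,[-0.15,0,0],0]]' | tr '\n' ' '
```

```text
clock: 29.12 tcp_pos: [0.5931, 0.1147, 0.1884] orientation: [-3.138, -0.004, -1.477] wrist_force: [1.0, -12.2, 4.1] gripper_width: 0.001 grip_force: 6.1
```

The wheel has gone solid: 12 N with only 0.2 mm of motion, at q ≈ 2.81. Backing off and retreating.

```bash
python3 -m inch '[[1,[0.3,0,0],0],[1,[0.6,0,0],0],[1,[0.6,0,0],0],[1,[0.6,0,-5],0],[1,[0.6,0,-10],0],[1,[4,0,-12],0],[1,[9,0,-12],0],[1,[14,0,-12],0],[1,[18,0,-12],0],[1,[18,0,-12],0]]' | tr '\n' ' '; python3 - <<'E'
from h import *
for n in("side","top"): cv2.imwrite(f"pics/end_{n}.png",snapshot(n)[:,:,::-1])
P=[.5053,.1238,1.6676]
s0=cv2.imread("pics/top0.png").astype(int);s=cv2.imread("pics/end_top.png").astype(int)
# predicted ball pixels for q candidates vs dark mask in top view
g=s.max(2)
for q in np.arange(2.5,3.1,.05):
    a=q+np.arange(6)*np.pi/3;B=np.c_[.03+.081*np.sin(a),-.085+0*a,.17+.081*np.cos(a)]
    px=np.round(proj("top",w(B,P))).astype(int);print(round(q,2),[int(g[v,u]) for u,v in px])
# handle direction in top view
m=(s[195:225,262:330].max(2)<75);v,u=np.nonzero(m);print("handle px",len(u),np.polyfit(u+262,v+195,1) if len(u)>10 else None, u.max()+262 if len(u) else 0)
c=proj("top",w([[-.04,0,.043],[-.156,0,.043]],P));print("expected",c)
# bystanders
for nm,(x0,x1,y0,y1) in dict(can=(140,182,228,268),plate=(370,428,160,216),whisk=(395,440,232,305),brush=(140,178,136,190)).items():
    A,Bb=(cv2.GaussianBlur(i[y0:y1,x0:x1].astype('f4'),(0,0),1) for i in(s0,s)); Bb*=A.mean()/Bb.mean(); print(nm,abs(A-Bb).max())
E
```

```text
clock: 30.38 tcp_pos: [0.6094, -0.0636, 0.3051] orientation: [3.141, -0.0, -1.478] wrist_force: [0.2, -0.3, -0.7] gripper_width: 0.001 grip_force: 0.0 2.5 [80, 71, 41, 68, 77, 43]
2.55 [80, 67, 41, 68, 79, 43]
2.6 [79, 65, 41, 64, 79, 43]
2.65 [79, 68, 33, 70, 79, 43]
2.7 [82, 66, 33, 70, 77, 43]
2.75 [79, 68, 33, 68, 78, 42]
2.8 [80, 67, 38, 73, 76, 44]
2.85 [76, 62, 38, 66, 69, 38]
2.9 [79, 61, 38, 71, 80, 38]
2.95 [72, 54, 39, 74, 124, 58]
3.0 [74, 52, 39, 72, 150, 123]
3.05 [75, 50, 43, 73, 151, 123]
3.1 [77, 51, 47, 72, 152, 150]
handle px 124 [-1.71595521e-01  2.58035516e+02] 295
expected [[260.76600433 207.5067119 ]
 [299.34458577 204.91592872]]
can 5.072281
plate 3.421074
whisk 3.292099
brush 4.8128166
```

```bash
python3 -m inch '[[1,[6,6,0],0],[1,[10,12,0],0],[1,[12,16,0],0],[1,[12,16,0],0],[1,[12,16,0],0]]' | tr '\n' ' ';python3 - <<'E'
from h import *
P=[.5053,.1238,1.6676]
I={n:snapshot(n).astype(int) for n in("side","top")}
for q in np.arange(2.55,3.1,.05):
    a=q+np.arange(6)*np.pi/3;B=np.c_[.03+.081*np.sin(a),-.085+0*a,.17+.081*np.cos(a)]
    print(round(q,2),[[int(I[n][v,u].max()) for u,v in np.round(proj(n,w(B,P))).astype(int)] for n in I])
s=I["top"][195:220,258:312].max(2);m=s<75;v,u=np.nonzero(m);print(len(u),np.polyfit(u+258,v+195,1),u.max()+258)
print("exp",proj("top",w([[-.04,0,.043],[-.156,0,.043]],P)))
E
```

```text
clock: 31.1 tcp_pos: [0.4616, -0.1959, 0.3061] orientation: [-3.14, 0.0, -1.474] wrist_force: [0.9, -0.7, 0.0] gripper_width: -0.001 grip_force: 0.0 2.55 [[76, 32, 0, 13, 36, 9], [147, 146, 72, 149, 105, 48]]
2.6 [[64, 34, 0, 15, 43, 2], [152, 128, 72, 147, 91, 48]]
2.65 [[68, 41, 0, 0, 32, 2], [149, 104, 69, 124, 70, 51]]
2.7 [[69, 47, 14, 8, 8, 13], [46, 75, 69, 55, 48, 51]]
2.75 [[74, 64, 9, 5, 14, 16], [71, 56, 69, 41, 49, 49]]
2.8 [[61, 63, 14, 13, 13, 8], [100, 44, 75, 46, 50, 47]]
2.85 [[68, 45, 14, 10, 3, 8], [55, 35, 75, 43, 52, 49]]
2.9 [[69, 51, 4, 16, 36, 8], [57, 46, 75, 113, 76, 49]]
2.95 [[55, 62, 4, 65, 76, 8], [72, 60, 71, 149, 124, 65]]
3.0 [[64, 43, 4, 80, 82, 13], [117, 77, 71, 148, 148, 126]]
3.05 [[65, 48, 27, 79, 80, 13], [115, 73, 71, 151, 150, 126]]
3.1 [[70, 57, 27, 76, 81, 13], [103, 74, 67, 150, 149, 148]]
806 [6.6705635e-02 1.8707146e+02] 311
exp [[260.76600433 207.5067119 ]
 [299.34458577 204.91592872]]
```

```bash
python3 -c "
from rig import manip
print(manip.job_done())"
```

```text
the job is handed in; nothing more can be done
None
```

I handed the job in at about 31 s: the cup sits against both jaws, I turned the wheel until it went solid at about 2.8 rad (12 N peak), the ram was left down on the disc, and the canister, plate, whisk and brush were not moved.

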